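# Pull down the chip box hatch with the hook pole

### The job

Open the sprung clean-out hatch of the dust-extraction chip box with the hook pole: take the pole from its rest, put its hook through the eye on the hatch and swing the hatch down until you feel its hold-open catch click in, without wrenching it against the stop behind. Then unhook so that the hatch stays open by itself, and lay the pole gently back in its rest as it lay, hook end the same way and pointing down. Touch the chip box and hatch with the pole only, use light force throughout, and leave the other things on the bench alone.

Things in the scene. Friction and masses are not known exactly. Their poses are not given: they have to be found in the camera images.
- extractor: Dust-extraction chip box, fixed: grey sheet-steel box 220 mm wide, 200 mm deep, from 175 to 440 mm above the bench on four legs; ribbed pipe at its back. Origin: centre of its footprint, on the bench. x points level into the box, square to the shut hatch; y along the hinge; z up. The hatch is in the front (-x) face, 100 mm from the origin.
- hatch (a joint): Angle (rad) of the hatch, a steel flap 200 wide, 160 high, 6 mm thick, hinged along its lower edge: 0 = shut (upright), growing as its top swings out (-x of the box) and down. Sprung shut: 2 to 3 N at the eye swings it. Let go before the catch clicks, it snaps shut. Clicked, it stays at an angle between 0.6 and 1.1, different each time. Over 18 N on hatch or eye is too much.
- hinge (a point): Middle of the hinge line, 215 mm above the bench, 106 mm before the box's origin; axes as the hatch's. The hold-open catch, a bevelled spring bolt, is set anywhere on the quadrant beside the hatch: riding up it, the pull at the eye is 5 to 10 N for 0.15 rad, fading to 0 to 3 N in 0.1 rad more as the bolt snaps in: held from there. A dead stop comes 0.08 rad (10 mm at the eye) later.
- eye (a point): Centre of the steel ring (eye) on the hatch: 5 mm wire, hole 27 mm, outside 37 mm across. Hatch shut: ring level (hole upright), centre 31 mm before and 125 mm above the hinge line, 340 mm above the bench; an 8 mm thick shank joins it to the hatch. Axes as the hatch's, swinging with it about y: z along the hole, up when shut; x from ring to hatch.
- pole: Hook pole, loose, about 0.16 kg: wooden batten 280 long, 20 wide (y), 24 mm high (z), then a ferrule and a 7 mm steel rod bent square at its end into a hook. Origin: centre of the batten. x along the pole to the hook, z up as it lies in its rest, hook pointing down (-z). Balance point 35 mm from the origin towards the hook: grip it there across y, from above, between the uprights.
- hook_bend (a point): Bend of the hook: on the pole's axis, 225 mm from the pole's origin along its x. Axes as the pole's.
- hook_tip (a point): End of the hook's tip: 225 mm along the pole's x and 29.5 mm below its axis (-z). The tip is 7 mm round with a rounded end. Axes as the pole's.
- rest: Plywood rest for the pole, fixed: board 260 x 90 x 12 mm with two uprights 20 mm thick, 110 mm either side of its middle. Origin: centre of its underside, on the bench. x along the lying pole to its hook end, z up. Each upright has a notch 32 wide, 16 mm deep, open upwards, floor 45 mm above the bench: the pole's axis lies 57 mm above the bench, its middle over the rest's middle to about 12 mm.
- turned_bowl: Turned wooden bowl 140 mm across and 50 mm high, standing on the bench; leave it. Origin: centre of its underside.
- wax_tin: Steel tin 72 mm across and 55 mm high; leave it. Origin: centre of its underside.
- sanding_block: Cork sanding block 100 x 55 x 33 mm; leave it. Origin: centre of its underside.

How it is judged:
On the way, in this order (a step that is already met when the one before it is completed fails the run):
1. The hook's tip is through the eye, the hatch still nearly shut (x of hook_tip in the frame of eye between -0.016 and 0.016 m and y of hook_tip in the frame of eye between -0.016 and 0.016 m and z of hook_tip in the frame of eye below -0.005 m and value of joint hatch below 0.25 rad), for 0.1 s.
2. The hatch is pulled down with the hook in the eye (value of joint hatch above 0.55 rad and distance between hook_tip and eye below 0.04 m), for 0.1 s.
3. The pole, still in the fingers, is set down into its rest, not dropped (x of pole in the frame of rest between -0.035 and 0.035 m and y of pole in the frame of rest between -0.012 and 0.012 m and z of pole in the frame of rest between 0.05 and 0.063 m and contact force between the fingers and pole above 1 N), for 0.05 s.
At the end, for the whole second after the job is handed in: Hatch standing open by itself on its catch (over 0.55 rad, still); pole at rest in both notches: middle within 35 mm along and 9 mm across of the rest's middle, axis 50 to 64 mm above the bench, within 0.1 rad of the rest's direction, hook at the same end, pointing down within 0.2 rad (value of joint hatch above 0.55 rad and velocity of joint hatch between -0.1 and 0.1 rad/s and x of pole in the frame of rest between -0.035 and 0.035 m and y of pole in the frame of rest between -0.009 and 0.009 m and z of pole in the frame of rest between 0.05 and 0.064 m and x of hook_tip in the frame of rest above 0.15 m and angle between the x axis of pole and the x axis of rest, either way round below 0.1 rad and angle between pole's own z axis and vertical below 0.2 rad and linear speed of pole below 0.02 m/s); the robot touches nothing.
It fails at once if The pole bears on the chip box, hatch or eye with more than 18 N (contact force between pole and extractor above 18 N).
It fails at once if The hand or arm touches the chip box or hatch (contact force between any of the fingers, the arm and extractor above 1 N).
It fails at once if The bowl, the tin or the sanding block is shifted (distance of any of turned_bowl, wax_tin, sanding_block from where it was at the start of the episode above 0.02 m).
It also fails if it takes over 72 s, if anything falls off the work surface, if the arm or the gripper's body presses on something with over 40 N, if the wrist force passes 120 N, or if a joint passes its speed limit or range.

### The arm

A 6-joint arm with a two-finger parallel gripper is mounted at the origin on the work surface. World frame = base frame: x ahead of the robot, y to its left, z up, the work surface at z = 0. Lengths are in m, angles in rad, forces in N, time in s.
With the tool pointing down it reaches from about 0.25 to 0.775 m from the base axis. Payload 4 kg.
Tool frame: the origin (TCP) lies on the centre line of the jaws, within the pads' length; the fingertips stand 25 mm ahead of it and the grasp point (between the pads) lies 6 mm ahead of it; z points along the fingers, y is the line along which they close (so a half turn about z gives the same grasp; the last joint's range is limited). The gripper opens to 94 mm and grips with 3 to 60 N. Pads are 16 mm wide; open, the fingers measure 119 mm over their backs; the gripper's body (75 mm by 177 mm) begins 78 mm behind the grasp point.
Start: joints at [-0.103, 0.087, 1.371, -0, 1.684, -0.103], TCP at [0.55, -0, 0.231] pointing down, gripper open.
Joint ranges: [-3.1, 3.1], [-0.76, 2.03], [0.27, 2.55], [-1.08, 4.22], [0.17, 2.65], [-2.57, 2.57]. Speed limits (rad/s): [2.79, 2.79, 3.14, 3.14, 3.14, 3.14].

### API

Orientations are given as [roll, pitch, yaw] about the fixed x, y, z axes, in that order (R = Rz(yaw) Ry(pitch) Rx(roll)).
In Python, from bench import robot, imaging gives the robot as it stands. The module is installed in compiled form; this text tells all that it offers.
- The arm moves only by the tool drive_tool, never from a script. Its argument "series" is a list of rows, each a list of 3 entries, a list of its own where there are three numbers: the finger opening in m, from 0 to 0.094, then the shift along the tool's x, y, z in m, then the turn, a rotation vector about the tool's x, y, z in rad. A call has 1 to 5 rows; each row is the pose to reach, as a shift and turn from the pose commanded when the call began, along the tool's axes at that moment; what a row does not reach only later rows make up. A row lasts 1/8 s, in which the tool goes at most 62.5 mm and 10.7 degrees, less where a joint would pass 70% of its speed; a pose out of reach is approached as far as the arm can. A call with a gripper value outside its range is refused whole. The fingers move at their own pace and stop on an object; the grip force is fixed at half the most. Time passes only in rows, so rows that repeat a pose let the fingers close. It gives the time, the measured TCP pose, the force, the opening and the grip force at its end, in the units of the state.
- robot.get_obs(): the state, without advancing time (a new reading comes with each control period).
- imaging.snapshot(name): name is "scene" or "side" or "wrist"; returns the picture (400x640x3 uint8, red, green, blue); there is no depth.
- imaging.get_calibration(name): a dict with "intrinsics" (3x3 intrinsics, pixels), "position" and "rotation" of the camera in the world. Camera axes: x right, y up, looking along -z (the intrinsics and any distortion apply to the point x, -y, -z); pixel columns grow to the right and rows downward; lengths in m; the calibration is good to about 2 mm. The wrist camera is an equidistant fisheye: a pixel r from the principal point sees the ray r / f radians off the axis. A picture is of the moment at which its call begins: read the wrist's pose just before it. get_calibration takes no time and is no camera call; for the wrist camera it gives the pose at the moment of the call.
- robot.close_job(): hands the job in; it is judged then, once.
The state is a dict: "time": time; "joint_positions": joint angles; "qvel": joint speeds; "joint_torque": joint torques, N m; "tool_pos": TCP position; "ee_rot": TCP orientation; "wrist_force": force on the tool from outside, world axes, zero at the start; "wrist_torque": the same for the moment, N m; "width": finger opening in m; "finger_force": force on a finger pad.
Only numpy, scipy, OpenCV 4.12 (cv2) and the standard library are available. Lean on these libraries where they do the work, as an engineer would, in place of code of your own. Each camera call takes 0.05 s, during which the arm holds its last target. There are 200 camera calls.

## Working session

There is one attempt and no reset: what is moved stays moved. The work goes in short steps, Python scripts to look and compute and a tool call to move; the robot and the scene stay as the last step left them, time stands still between calls to the robot, and variables do not carry over. Pictures are saved under pics/ and viewed, at most 10 in all, crops included, and the job is handed in when it is done.

Besides the shell and the picture viewer there is one more tool, called after "Request:" as name(argument=value, ...), one argument or row to a line, values as JSON. drive_tool: Moves the arm, as the interface text tells. Its arguments: {"type":"object","properties":{"series":{"type":"array"}},"required":["series"]}

```bash
mkdir -p pics
cat > h.py <<'E'
import numpy as np, cv2
from bench import robot, imaging
from scipy.spatial.transform import Rotation as R
def snap(n,f):
    im=imaging.snapshot(n); cv2.imwrite('pics/'+f,im[:,:,::-1]); return im
def proj(n,P):
    c=imaging.get_calibration(n); K=np.array(c['intrinsics']); p=(np.atleast_2d(P)-c['position'])@np.array(c['rotation'])
    q=np.c_[p[:,0],-p[:,1],-p[:,2]]@K.T; return q[:,:2]/q[:,2:]
def ray(n,uv):
    c=imaging.get_calibration(n); K=np.array(c['intrinsics']); d=np.linalg.inv(K)@np.array([*uv,1.])
    if n=='wrist':
        r=np.hypot(d[0],d[1]); s=np.sin(r)/max(r,1e-9); d=np.array([d[0]*s,d[1]*s,np.cos(r)])
    return np.array(c['position']),np.array(c['rotation'])@np.array([d[0],-d[1],-d[2]])
def onz(n,uv,z):
    o,d=ray(n,uv); return o+d*(z-o[2])/d[2]
def tri(n1,u1,n2,u2):
    o,d=ray(n1,u1);p,e=ray(n2,u2); A=np.c_[d,-e]; t=np.linalg.lstsq(A,p-o,rcond=None)[0]
    a=o+t[0]*d;b=p+t[1]*e; return (a+b)/2,np.linalg.norm(a-b)
E
python3 - <<'E'
from h import *
o=robot.get_obs(); print(o)
for n in ('scene','side','wrist'):
    c=imaging.get_calibration(n); print(n,c)
    snap(n,n+'0.png')
E
```

```text
{'time': 0.0, 'joint_positions': array([-1.03138419e-01,  8.79441846e-02,  1.37226722e+00, -1.91259101e-05,
        1.68358556e+00, -1.03072539e-01]), 'qvel': array([ 0.00039248, -0.00056027,  0.00196292,  0.00124536,  0.00016611,
        0.00101218]), 'joint_torque': array([ 1.28542815e-03, -3.40182602e+01, -3.02423716e+01,  7.18220207e-02,
        3.29729996e-02, -1.13141955e-04]), 'tool_pos': array([5.49500661e-01, 1.97133643e-05, 2.29303452e-01]), 'ee_rot': array([-3.13939808e+00, -2.07893751e-04,  1.57072809e+00]), 'wrist_force': array([ 0.70093274, -0.1677371 , -0.23894823]), 'wrist_torque': array([ 0.0117029 ,  0.02441874, -0.00662945]), 'finger_force': 0.0, 'width': 0.0940396451562794}
scene {'intrinsics': array([[420.45560467,   0.        , 316.2694027 ],
       [  0.        , 420.45560467, 197.08835787],
       [  0.        ,   0.        ,   1.        ]]), 'position': array([ 1.51998968, -0.00260961,  0.93008275]), 'rotation': array([0.91247867, 0.0031979 , 1.60168577])}
side {'intrinsics': array([[481.41207799,   0.        , 320.71379734],
       [  0.        , 481.41207799, 200.63021008],
       [  0.        ,   0.        ,   1.        ]]), 'position': array([ 0.35507064, -1.00527669,  1.35424053]), 'rotation': array([ 0.70124827, -0.00691793, -0.25147924])}
wrist {'intrinsics': array([[309.70691629,   0.        , 323.40214745],
       [  0.        , 309.70691629, 200.75320852],
       [  0.        ,   0.        ,   1.        ]]), 'position': array([0.54867771, 0.06554715, 0.38417714]), 'rotation': array([-0.23120916,  0.00085785,  0.00073507])}
```

```bash
sed -i "s/np.array(c\['rotation'\])/R.from_euler('xyz',c['rotation']).as_matrix()/" h.py
python3 - <<'E'
import cv2,numpy as np
a=cv2.imread('pics/scene0.png');b=cv2.imread('pics/side0.png')
cv2.imwrite('pics/ab.png',cv2.resize(np.vstack([a,b]),None,fx=.75,fy=.75))
E
```

```text
(no output)
```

View pics/scene0.png

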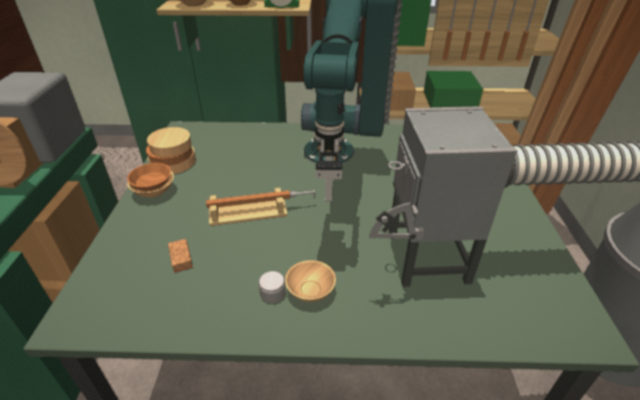

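View pics/side0.png

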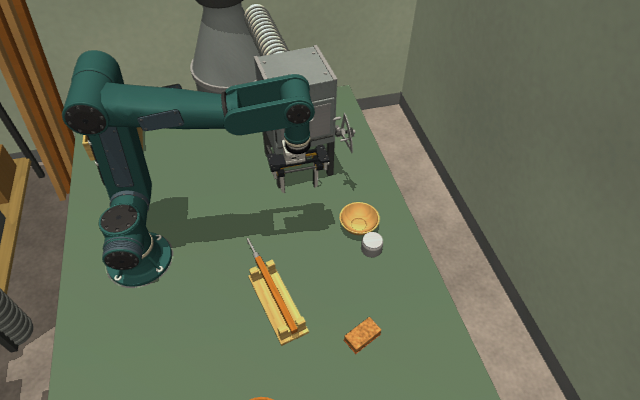

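Run:
```python
import cv2,numpy as np
a=cv2.imread('pics/scene0.png')
A=cv2.resize(a[95:295,360:530],None,fx=3,fy=3,interpolation=cv2.INTER_CUBIC)
cv2.imwrite('pics/c1.png',A)
b=cv2.imread('pics/side0.png')
s=cv2.resize(a[180:230,195:325],None,fx=4,fy=4,interpolation=cv2.INTER_CUBIC)
t=cv2.resize(b[230:350,230:360],None,fx=3,fy=3,interpolation=cv2.INTER_CUBIC)
C=np.zeros((570,520,3),np.uint8);C[:200]=s;C[205:565,:390]=t
cv2.imwrite('pics/c2.png',C)
```

```text
(no output)
```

View pics/c1.png

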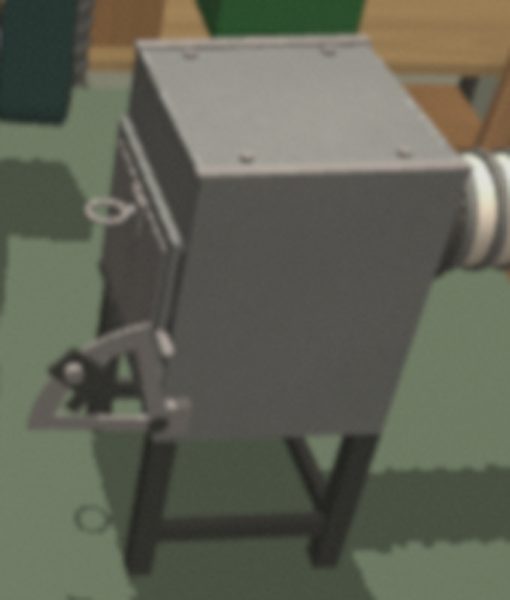

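View pics/c2.png

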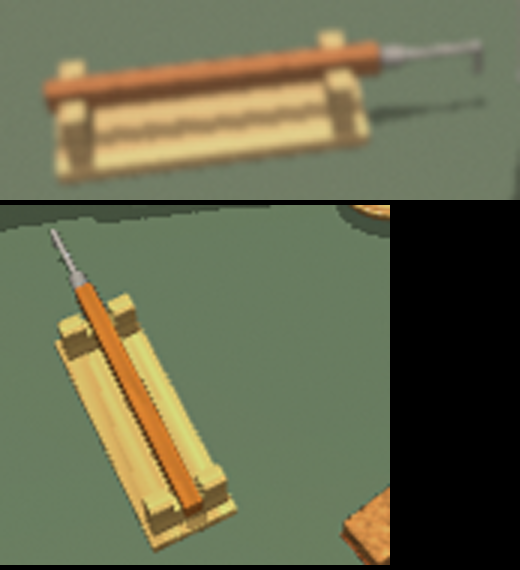

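Run:
```python
from h import *
np.set_printoptions(precision=4,suppress=True)
c=np.array([onz('scene',p,.44) for p in [(426.7,152.3),(405.7,109.3),(483.3,107.7),(515,151)]])
print(c, np.linalg.norm(np.diff(c[[0,1,2,3,0]],axis=0),axis=1),c.mean(0))
d=(c[3]-c[0]+c[2]-c[1]); print('xdir',d/np.linalg.norm(d), np.arctan2(d[1],d[0])); e=c[1]-c[0]; print(np.arctan2(e[1],e[0]))
print('ring',onz('scene',(395.3,165),.34))
print('hook',onz('scene',(314.5,191.3),.057),onz('side',(247.7,238.7),.057))
print('butt',onz('scene',(206.8,203),.057),onz('side',(294.3,331),.069))
print('rest',[onz('side',p,.012) for p in [(280.7,345),(309,333.3),(249,276)]])
print(tri('scene',(314.5,191.3),'side',(247.7,238.7)))
# side view: uprights tops z=.061: near corners outer
```

```text
[[0.7187 0.2148 0.44  ]
 [0.5067 0.1977 0.44  ]
 [0.4923 0.4019 0.44  ]
 [0.7082 0.4108 0.44  ]] [0.2127 0.2047 0.2161 0.1963] [0.6065 0.3063 0.44  ]
xdir [-0.062   0.9981  0.    ] 1.632799736583332
-3.0609660834732004
ring [0.6188 0.1687 0.34  ]
hook [ 0.3592 -0.0474  0.057 ] [ 0.3616 -0.0472  0.057 ]
butt [ 0.4338 -0.4046  0.057 ] [ 0.4402 -0.4079  0.069 ]
rest [array([ 0.3963, -0.4141,  0.012 ]), array([ 0.4846, -0.3992,  0.012 ]), array([ 0.3431, -0.1612,  0.012 ])]
(array([ 0.3614, -0.0476,  0.0582]), np.float64(0.0008963632121271076))
```

Request:
drive_tool(
  series=[
    [0.094,[-0.05,-0.035,0.015],[0,0,-0.05]],
    [0.094,[-0.1,-0.07,0.03],[0,0,-0.1]],
    [0.094,[-0.15,-0.11,0.05],[0,0,-0.15]],
    [0.094,[-0.2135,-0.1545,0.06],[0,0,-0.21]],
    [0.094,[-0.2135,-0.1545,0.07],[0,0,-0.21]],
  ],
)

```text
time: 0.78
tool_pos: [0.3936, -0.2156, 0.1601]
ee_rot: [-3.141, 0.001, 1.777]
wrist_force: [0.3, 1.3, -0.0]
width: 0.0938
finger_force: 0.0
```

Run:
```python
from h import *
np.set_printoptions(precision=4,suppress=True)
print('bowl',onz('scene',(311,285),.03),'tin',onz('scene',(272,287),.03), 'rimR', onz('scene',(336,282),.05),onz('scene',(286,282),.05))
o=robot.get_obs();print(o['tool_pos'],o['ee_rot'],o['joint_positions'],o['wrist_force'],o['wrist_torque'],o['time'])
im=snap('wrist','w1.png')
```

```text
bowl [ 0.7529 -0.0437  0.03  ] tin [ 0.7629 -0.1503  0.03  ] rimR [0.7576 0.0246 0.05  ] [ 0.7614 -0.1111  0.05  ]
[ 0.3936 -0.2156  0.1601] [-3.1413  0.0007  1.7773] [-0.6272 -0.1163  1.7113 -0.0007  1.5462 -0.8336] [ 0.316   1.3088 -0.0221] [ 0.0262 -0.002  -0.0016] 0.775
```

View pics/w1.png

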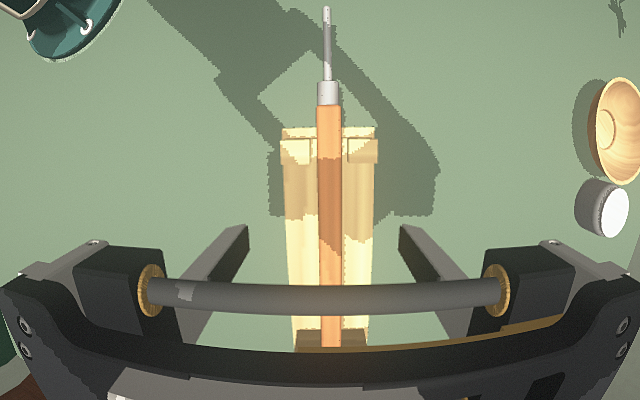

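Run:
```python
from h import *
np.set_printoptions(precision=4,suppress=True)
im=cv2.imread('pics/w1.png'); hsv=cv2.cvtColor(im,cv2.COLOR_BGR2HSV)
for r in (110,120,170,200,230,260):
    row=hsv[r,300:360]; m=np.where((row[:,1]>120)&(row[:,0]<18))[0]+300
    if len(m): print(r,m.min(),m.max(),onz('wrist',((m.min()+m.max())/2,r),.069))
print('bend',onz('wrist',(326,9),.057),'ferrule',onz('wrist',(328,104),.069))
for p in [(281,140),(377,140)]: print('up',onz('wrist',p,.061))
```

```text
110 317 340 [ 0.3782 -0.1362  0.069 ]
120 317 340 [ 0.3798 -0.1439  0.069 ]
170 317 341 [ 0.3883 -0.1826  0.069 ]
200 318 341 [ 0.3938 -0.2064  0.069 ]
230 319 341 [ 0.3996 -0.2313  0.069 ]
260 319 341 [ 0.4054 -0.2579  0.069 ]
bend [ 0.3581 -0.049   0.057 ] ferrule [ 0.3768 -0.1317  0.069 ]
up [ 0.3453 -0.1672  0.061 ]
up [ 0.4219 -0.151   0.061 ]
```

Request:
drive_tool(
  series=[
    [0.094,[0,0.0025,0.04],[0,0,-0.012]],
    [0.094,[0,0.0025,0.08],[0,0,-0.012]],
    [0.094,[0,0.0025,0.097],[0,0,-0.012]],
    [0.05,[0,0.0025,0.097],[0,0,-0.012]],
    [0.02,[0,0.0025,0.097],[0,0,-0.012]],
  ],
)

```text
time: 1.45
tool_pos: [0.3992, -0.2135, 0.0652]
ee_rot: [3.139, 0.002, 1.793]
wrist_force: [-0.4, -0.2, -0.4]
width: 0.0775
finger_force: 0.0
```

Request:
drive_tool(
  series=[
    [0,[0,0,0],[0,0,0]],
    [0,[0,0,0],[0,0,0]],
    [0,[0,0,0],[0,0,0]],
    [0,[0,0,0],[0,0,0]],
    [0,[0,0,0],[0,0,0]],
  ],
)

```text
time: 2.08
tool_pos: [0.3979, -0.213, 0.0635]
ee_rot: [3.142, 0.0, 1.793]
wrist_force: [0.3, -0.3, -0.2]
width: 0.0274
finger_force: 0.0
```

Request:
drive_tool(
  series=[
    [0,[0,0,0],[0,0,0]],
    [0,[0,0,0],[0,0,0]],
    [0,[0,0,0],[0,0,0]],
  ],
)

```text
time: 2.45
tool_pos: [0.3979, -0.213, 0.0634]
ee_rot: [-3.142, -0.0, 1.793]
wrist_force: [1.3, 0.1, -0.4]
width: 0.0201
finger_force: 30.0
```

Request:
drive_tool(
  series=[
    [0,[0,0,-0.01],[0,0,0]],
    [0,[0,0,-0.03],[0,0,0]],
    [0,[0,0,-0.06],[0,0,0]],
    [0,[0,0,-0.1],[0,0,0]],
    [0,[0,0,-0.15],[0,0,0.05]],
  ],
)

```text
time: 3.08
tool_pos: [0.3973, -0.2125, 0.2143]
ee_rot: [-3.14, -0.001, 1.741]
wrist_force: [0.6, -0.5, -0.8]
width: 0.02
finger_force: 30.0
```

Request:
drive_tool(
  series=[
    [0,[0,0,-0.05],[0,0,0.05]],
    [0,[0,0,-0.1],[0,0,0.1]],
    [0,[0,0,-0.14],[0,0,0.1]],
    [0,[0,0,-0.17],[0,0,0.105]],
    [0,[0,0,-0.17],[0,0,0.105]],
  ],
)

```text
time: 3.7
tool_pos: [0.3984, -0.2133, 0.3865]
ee_rot: [3.137, 0.004, 1.638]
wrist_force: [0.3, 0.1, -1.6]
width: 0.0199
finger_force: 30.0
```

Request:
drive_tool(
  series=[
    [0,[0.02,0.05,-0.01],[0,0,0]],
    [0,[0.05,0.1,-0.01],[0,0,0]],
    [0,[0.08,0.15,-0.01],[0,0,0]],
    [0,[0.11,0.2,-0.01],[0,0,0]],
    [0,[0.137,0.244,-0.01],[0,0,0]],
  ],
)

```text
time: 4.32
tool_pos: [0.6334, -0.0584, 0.3908]
ee_rot: [-3.138, -0.001, 1.638]
wrist_force: [-0.6, -0.1, -1.4]
width: 0.0197
finger_force: 30.0
```

Request:
drive_tool(
  series=[
    [0,[0,0,0],[0,0,0]],
    [0,[0,0,0],[0,0,0]],
  ],
)

```text
time: 4.58
tool_pos: [0.6319, -0.06, 0.3916]
ee_rot: [-3.138, -0.0, 1.638]
wrist_force: [0.2, 0.4, -0.5]
width: 0.0199
finger_force: 30.0
```

Run:
```python
from h import *
np.set_printoptions(precision=4,suppress=True)
o=robot.get_obs();print(o['tool_pos'],o['ee_rot'],o['joint_positions'],o['wrist_force'],o['wrist_torque'],o['time'])
a=snap('scene','s2.png');b=snap('side','d2.png');w=snap('wrist','w2.png')
A=cv2.resize(a[120:270,300:460],None,fx=2.5,fy=2.5,interpolation=2)
B=cv2.resize(b[60:210,240:400],None,fx=2.5,fy=2.5,interpolation=2)
W=cv2.resize(w[:200,200:440],None,fx=2,fy=2,interpolation=2)[:,:]
C=np.zeros((600,800,3),np.uint8);C[:375,:400]=A;C[:375,400:]=B
W=w[0:225,160:480] ;C[375:600,:320]=W
cv2.imwrite('pics/c3.png',C[:,:,::-1])
```

```text
[ 0.6319 -0.06    0.3916] [-3.138  -0.0004  1.638 ] [-0.1838  0.3237  0.7722 -0.0005  2.0492 -0.2512] [ 0.1644  0.3774 -0.4808] [-0.0504 -0.0065  0.0379] 4.575
```

View pics/c3.png

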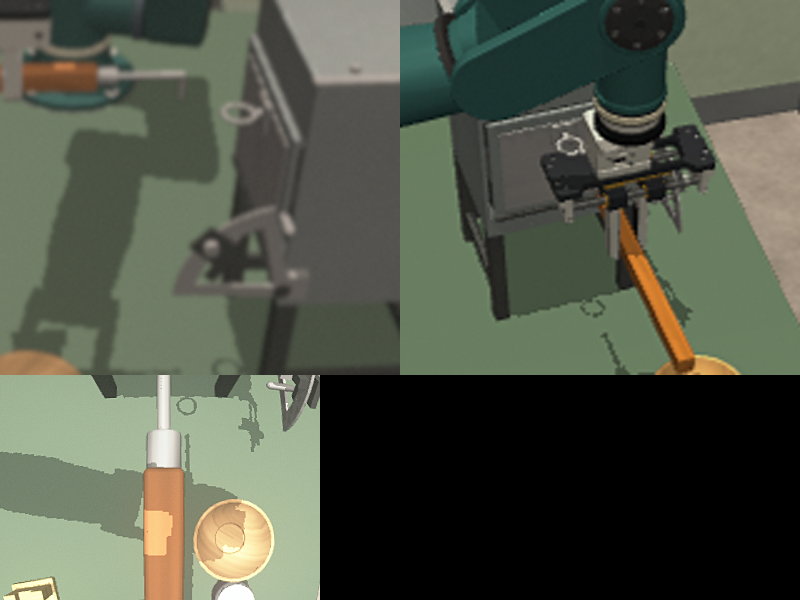

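Run:
```python
from h import *
np.set_printoptions(precision=4,suppress=True)
print(tri('scene',(396.2,165.1),'side',(308.4,118)), onz('scene',(396.2,165.1),.34), onz('side',(308.4,118),.34))
z=.3856
print('bend',onz('scene',(373.6,148.8),z),'tip',onz('scene',(373.6,158),z-.0295))
p=np.array([.6319,-.06,z])+.17*np.array([-.067,.998,0]);print(p,proj('scene',p))
```

```text
(array([0.6227, 0.1696, 0.3414]), np.float64(0.001972505747516424)) [0.6192 0.1709 0.34  ] [0.6232 0.1699 0.34  ]
bend [0.6166 0.1102 0.3856] tip [0.6125 0.1129 0.3561]
[0.6205 0.1097 0.3856] [[373.502  149.6164]]
```

Request:
drive_tool(
  series=[
    [0,[0.02,0.002,0],[0,0,0]],
    [0,[0.04,0.004,0],[0,0,0]],
    [0,[0.06,0.005,0],[0,0,0]],
    [0,[0.06,0.005,0],[0,0,0]],
    [0,[0.06,0.005,0],[0,0,0]],
  ],
)

```text
time: 5.35
tool_pos: [0.6332, 0.0005, 0.3935]
ee_rot: [3.142, 0.0, 1.638]
wrist_force: [0.5, -0.5, -1.4]
width: 0.0201
finger_force: 30.0
```

Run:
```python
from h import *
o=robot.get_obs();print(o['tool_pos'],o['wrist_force'],o['wrist_torque'],o['time'])
a=snap('scene','s3.png');w=snap('wrist','w3.png')
A=cv2.resize(a[130:200,350:430],None,fx=7,fy=7,interpolation=2)
C=np.zeros((490,800,3),np.uint8);C[:,:560]=A;C[:225,560:]=w[0:225,200:440]
cv2.imwrite('pics/c4.png',C[:,:,::-1])
```

```text
[6.33206712e-01 5.09675988e-04 3.93494999e-01] [ 0.54340744 -0.53842075 -1.41570976] [-0.02914059 -0.0312954  -0.00882809] 5.35
```

View pics/c4.png

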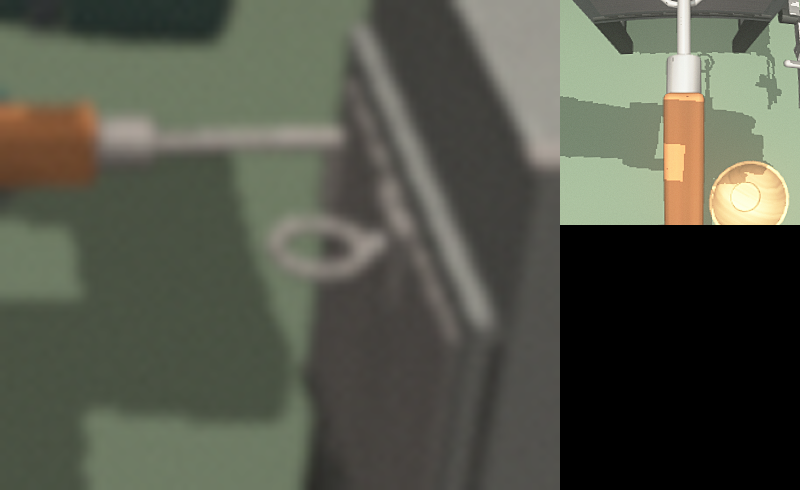

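Run:
```python
from h import *
np.set_printoptions(precision=4,suppress=True)
z=.3875
print('bend',onz('scene',(398.8,149.7),z),'ring',onz('scene',(395.7,165),.34))
p=np.array([.6332,.0005,z])+.17*np.array([-.067,.998,0])
print(p,proj('scene',[p,p-[0,0,.0295],[.6218,.170,.34],[.6192,.1697,.34]]))
im=cv2.imread('pics/s3.png').astype(int)
for r in range(146,166,2): print(r,im[r,392:406].sum(1)//3)
```

```text
bend [0.6224 0.1716 0.3875] ring [0.6188 0.1697 0.34  ]
[0.6218 0.1702 0.3875] [[398.1991 149.5575]
 [396.8358 159.6655]
 [395.9628 165.662 ]
 [395.7226 165.0951]]
146 [112 112 112 112 110 103  86  73  81  97  96  83  87 115]
148 [145 144 143 142 143 137 117  88  74  81  95  92  78  91]
150 [130 130 129 128 127 123 111  86  70  70  86  95  91  82]
152 [107 108 106 100  91  87  80  72  67  67  77  96 106  92]
154 [111 111 109 102  94  86  79  70  67  66  68  74  89  94]
156 [112 110 106  98  89  84  77  69  67  67  69  79 102 118]
158 [110 111 106  97  88  81  73  68  68  67  67  78 101 121]
160 [120 120 117 112 103  92  81  75  70  68  66  67  82 110]
162 [135 129 126 126 127 124 120 120 114  98  85  85  85  93]
164 [108 110 105  96  78  74  83 103 126 139 143 141 127  95]
```

Request:
drive_tool(
  series=[
    [0,[0,-0.0015,0.008],[0,0,0]],
    [0,[0,-0.0015,0.015],[0,0,0]],
    [0,[0,-0.0015,0.022],[0,0,0]],
    [0,[0,-0.0015,0.026],[0,0,0]],
    [0,[0,-0.0015,0.03],[0,0,0]],
  ],
)

```text
time: 6.08
tool_pos: [0.6317, 0.0001, 0.3632]
ee_rot: [3.142, 0.0, 1.638]
wrist_force: [0.2, -0.2, -0.3]
width: 0.0195
finger_force: 30.0
```

Request:
drive_tool(
  series=[
    [0,[0,0,0],[0,0,0]],
    [0,[0,0,0.004],[0,0,0]],
    [0,[0,0,0.008],[0,0,0]],
    [0,[0,0,0.008],[0,0,0]],
  ],
)

```text
time: 6.58
tool_pos: [0.6316, 0.0001, 0.3549]
ee_rot: [-3.141, -0.0, 1.638]
wrist_force: [0.1, -0.0, -2.2]
width: 0.02
finger_force: 30.0
```

Run:
```python
from h import *
o=robot.get_obs();print(o['tool_pos'],o['wrist_force'],o['wrist_torque'],o['joint_positions'],o['time'])
a=snap('scene','s4.png')
A=cv2.resize(a[130:240,350:430],None,fx=5,fy=5,interpolation=2)
cv2.imwrite('pics/c5.png',A[:,:,::-1])
```

```text
[6.31603604e-01 1.49815064e-04 3.54894963e-01] [ 0.08117119 -0.00446844 -2.22690936] [-0.02483485 -0.0633905   0.017718  ] [-8.94919537e-02  2.91391233e-01  8.87451801e-01 -9.17904889e-06
  1.96364827e+00 -1.56495045e-01] 6.575
```

View pics/c5.png

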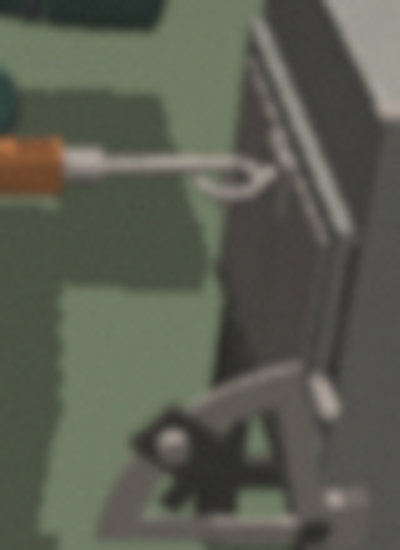

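```bash
cat > plan.py <<'E'
import numpy as np
H=np.array([.201,-.1395]); L=.170
def pose(th,h=.009,cap=.55,back=0.):   # TCP (u,w), psi ; back: shift of hook towards hatch along pole
    psi=min(th,cap); d=th-psi
    rot=lambda a,v: np.array([v[0]*np.cos(a)-v[1]*np.sin(a), v[0]*np.sin(a)+v[1]*np.cos(a)])
    X=H+rot(th,[-.031-.016+.006/np.cos(d),.125])
    B=X+rot(psi,[back,h])
    return np.r_[B+rot(psi,[-L,.006]),psi]
def delta(a,b):  # tool-axes shift from pose a to b: x, z, turn
    du,dw=b[:2]-a[:2]; s,c=np.sin(a[2]),np.cos(a[2])
    return np.array([du*c+dw*s, -(-du*s+dw*c), b[2]-a[2]])
def series(a,poses):
    for p in poses: print(np.round(delta(a,p),4).tolist())
E
python3 - <<'E'
from plan import *
cur=np.zeros(3); print(pose(0))
grid=np.r_[0,.04,.08,.12,.16, .2,.24,.28,.32,.36, .4,.44,.48,.52,.56]
for k in range(0,15,5):
    print('call',grid[k:k+5]); series(cur,[pose(t) for t in grid[k:k+5]]); cur=pose(grid[k+4])
E
```

```text
[-0.01    0.0005  0.    ]
call [0.   0.04 0.08 0.12 0.16]
[-0.01, -0.0005, 0.0]
[-0.0154, 0.008, 0.04]
[-0.0205, 0.0168, 0.08]
[-0.0252, 0.0258, 0.12]
[-0.0296, 0.0349, 0.16]
call [0.2  0.24 0.28 0.32 0.36]
[-0.0054, 0.0085, 0.04]
[-0.0105, 0.0173, 0.08]
[-0.0152, 0.0263, 0.12]
[-0.0196, 0.0354, 0.16]
[-0.0236, 0.0447, 0.2]
call [0.4  0.44 0.48 0.52 0.56]
[-0.0054, 0.0085, 0.04]
[-0.0105, 0.0173, 0.08]
[-0.0152, 0.0263, 0.12]
[-0.0196, 0.0354, 0.16]
[-0.0238, 0.043, 0.19]
```

Request:
drive_tool(
  series=[
    [0,[-0.01,0,-0.0005],[0,0,0]],
    [0,[-0.0154,0,0.008],[0,0.04,0]],
    [0,[-0.0205,0,0.0168],[0,0.08,0]],
    [0,[-0.0252,0,0.0258],[0,0.12,0]],
    [0,[-0.0296,0,0.0349],[0,0.16,0]],
  ],
)

```text
time: 7.25
tool_pos: [0.6339, -0.0295, 0.3211]
ee_rot: [3.14, -0.162, 1.638]
wrist_force: [0.5, 2.1, -0.6]
width: 0.0201
finger_force: 30.0
```

Run:
```python
from h import *
np.set_printoptions(precision=3,suppress=True)
o=robot.get_obs();print(o['tool_pos'],o['ee_rot'],o['wrist_force'],o['wrist_torque'],o['joint_positions'],o['time'])
a=snap('scene','s5.png')
A=cv2.resize(a[130:240,350:430],None,fx=5,fy=5,interpolation=2)
cv2.imwrite('pics/c6.png',A[:,:,::-1])
```

```text
[ 0.634 -0.029  0.321] [ 3.14  -0.162  1.638] [ 0.455  2.075 -0.649] [ 0.438 -0.006 -0.033] [-0.216  0.302  0.95   0.167  1.929 -0.228] 7.25
```

View pics/c6.png

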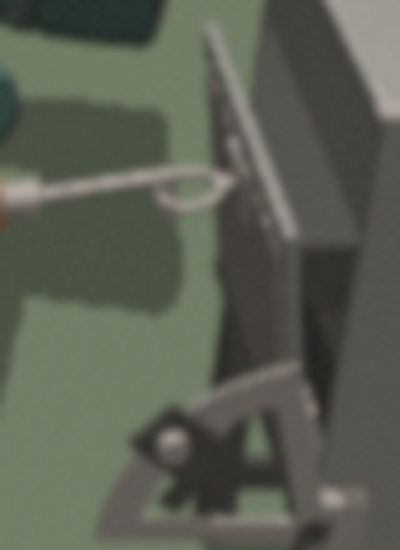

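Request:
drive_tool(
  series=[
    [0,[-0.0054,0,0.0085],[0,0.04,0]],
    [0,[-0.0105,0,0.0173],[0,0.08,0]],
    [0,[-0.0152,0,0.0263],[0,0.12,0]],
    [0,[-0.0196,0,0.0354],[0,0.16,0]],
    [0,[-0.0196,0,0.0354],[0,0.16,0]],
  ],
)

```text
time: 7.92
tool_pos: [0.6343, -0.0441, 0.2807]
ee_rot: [-3.138, -0.321, 1.635]
wrist_force: [0.3, 2.7, -1.1]
width: 0.0201
finger_force: 30.0
```

Run:
```python
from plan import *
for th in (.32,.4,.48,.56,.64,.72,.8,.88,.96,1.04,1.12):
    print('from',th); series(pose(th),[pose(th+.02*k) for k in (1,2,3,4)])
from bench import robot
o=robot.get_obs(); print(o['joint_positions'],o['wrist_torque'])
```

```text
from 0.32
[-0.0028, 0.0042, 0.02]
[-0.0054, 0.0085, 0.04]
[-0.008, 0.0129, 0.06]
[-0.0105, 0.0173, 0.08]
from 0.4
[-0.0028, 0.0042, 0.02]
[-0.0054, 0.0085, 0.04]
[-0.008, 0.0129, 0.06]
[-0.0105, 0.0173, 0.08]
from 0.48
[-0.0028, 0.0042, 0.02]
[-0.0054, 0.0085, 0.04]
[-0.008, 0.0129, 0.06]
[-0.0105, 0.0156, 0.07]
from 0.56
[-0.0025, 0.0009, 0.0]
[-0.0049, 0.0018, 0.0]
[-0.0074, 0.0028, 0.0]
[-0.0098, 0.0038, 0.0]
from 0.64
[-0.0024, 0.0011, 0.0]
[-0.0048, 0.0022, 0.0]
[-0.0071, 0.0033, 0.0]
[-0.0094, 0.0045, 0.0]
from 0.72
[-0.0023, 0.0012, 0.0]
[-0.0046, 0.0025, 0.0]
[-0.0068, 0.0039, 0.0]
[-0.009, 0.0053, 0.0]
from 0.8
[-0.0022, 0.0014, 0.0]
[-0.0043, 0.0029, 0.0]
[-0.0064, 0.0044, 0.0]
[-0.0085, 0.0059, 0.0]
from 0.88
[-0.002, 0.0016, 0.0]
[-0.0041, 0.0032, 0.0]
[-0.006, 0.0049, 0.0]
[-0.008, 0.0066, 0.0]
from 0.96
[-0.0019, 0.0017, 0.0]
[-0.0038, 0.0035, 0.0]
[-0.0056, 0.0053, 0.0]
[-0.0074, 0.0071, 0.0]
from 1.04
[-0.0017, 0.0019, 0.0]
[-0.0034, 0.0038, 0.0]
[-0.0051, 0.0057, 0.0]
[-0.0067, 0.0077, 0.0]
from 1.12
[-0.0016, 0.002, 0.0]
[-0.0031, 0.004, 0.0]
[-0.0046, 0.006, 0.0]
[-0.006, 0.0081, 0.0]
[-0.31060997  0.33187528  1.01539842  0.31458538  1.90277429 -0.28842611] [ 0.09591329 -0.03405814 -0.01226212]
```

Now finer steps, reading the force each 0.04–0.08 rad.

Request:
drive_tool(
  series=[
    [0,[-0.0054,0,0.0085],[0,0.04,0]],
    [0,[-0.0105,0,0.0173],[0,0.08,0]],
    [0,[-0.0105,0,0.0173],[0,0.08,0]],
  ],
)

```text
time: 8.3
tool_pos: [0.6344, -0.0485, 0.2603]
ee_rot: [-3.137, -0.402, 1.634]
wrist_force: [-0.2, 3.4, -1.5]
width: 0.0205
finger_force: 30.0
```

Request:
drive_tool(
  series=[
    [0,[-0.0054,0,0.0085],[0,0.04,0]],
    [0,[-0.0105,0,0.0173],[0,0.08,0]],
    [0,[-0.0105,0,0.0173],[0,0.08,0]],
  ],
)

```text
time: 8.68
tool_pos: [0.6346, -0.0514, 0.2402]
ee_rot: [-3.137, -0.482, 1.634]
wrist_force: [0.8, 2.5, -1.7]
width: 0.02
finger_force: 30.0
```

Request:
drive_tool(
  series=[
    [0,[-0.0054,0,0.0085],[0,0.04,0]],
    [0,[-0.0105,0,0.0156],[0,0.07,0]],
    [0,[-0.0105,0,0.0156],[0,0.07,0]],
  ],
)

```text
time: 9.05
tool_pos: [0.6348, -0.0533, 0.222]
ee_rot: [-3.138, -0.551, 1.634]
wrist_force: [-0.7, 2.1, -1.5]
width: 0.0201
finger_force: 30.0
```

Request:
drive_tool(
  series=[
    [0,[-0.0025,0,0.0009],[0,0,0]],
    [0,[-0.0049,0,0.0018],[0,0,0]],
    [0,[-0.0049,0,0.0018],[0,0,0]],
  ],
)

```text
time: 9.43
tool_pos: [0.6355, -0.0557, 0.22]
ee_rot: [3.141, -0.55, 1.638]
wrist_force: [0.1, 2.8, -1.4]
width: 0.0204
finger_force: 30.0
```

Request:
drive_tool(
  series=[
    [0,[-0.0025,0,0.001],[0,0,0]],
    [0,[-0.0049,0,0.002],[0,0,0]],
    [0,[-0.0049,0,0.002],[0,0,0]],
  ],
)

```text
time: 9.8
tool_pos: [0.6356, -0.0592, 0.2155]
ee_rot: [-3.141, -0.55, 1.637]
wrist_force: [-0.4, 3.3, -1.2]
width: 0.0194
finger_force: 30.0
```

Request:
drive_tool(
  series=[
    [0,[-0.0024,0,0.0011],[0,0,0]],
    [0,[-0.0048,0,0.0022],[0,0,0]],
    [0,[-0.0048,0,0.0022],[0,0,0]],
  ],
)

```text
time: 10.18
tool_pos: [0.6358, -0.0621, 0.2109]
ee_rot: [-3.141, -0.55, 1.637]
wrist_force: [-0.2, 2.8, -0.2]
width: 0.0196
finger_force: 30.0
```

Request:
drive_tool(
  series=[
    [0,[-0.0024,0,0.0011],[0,0,0]],
    [0,[-0.0046,0,0.0023],[0,0,0]],
    [0,[-0.0046,0,0.0023],[0,0,0]],
  ],
)

```text
time: 10.55
tool_pos: [0.6361, -0.0636, 0.2075]
ee_rot: [3.141, -0.552, 1.639]
wrist_force: [0.2, 5.3, 0.3]
width: 0.0199
finger_force: 30.0
```

Request:
drive_tool(
  series=[
    [0,[-0.0023,0,0.0012],[0,0,0]],
    [0,[-0.0046,0,0.0025],[0,0,0]],
    [0,[-0.0046,0,0.0025],[0,0,0]],
  ],
)

```text
time: 10.92
tool_pos: [0.6363, -0.0659, 0.2033]
ee_rot: [3.14, -0.553, 1.64]
wrist_force: [0.5, 6.2, 0.7]
width: 0.0199
finger_force: 30.0
```

Request:
drive_tool(
  series=[
    [0,[-0.0022,0,0.0013],[0,0,0]],
    [0,[-0.0044,0,0.0027],[0,0,0]],
    [0,[-0.0044,0,0.0027],[0,0,0]],
  ],
)

```text
time: 11.3
tool_pos: [0.6365, -0.068, 0.1989]
ee_rot: [3.14, -0.553, 1.64]
wrist_force: [1.0, 7.1, 2.1]
width: 0.0197
finger_force: 30.0
```

Request:
drive_tool(
  series=[
    [0,[-0.0022,0,0.0014],[0,0,0]],
    [0,[-0.0043,0,0.0029],[0,0,0]],
    [0,[-0.0043,0,0.0029],[0,0,0]],
  ],
)

```text
time: 11.68
tool_pos: [0.6367, -0.0698, 0.1944]
ee_rot: [3.139, -0.554, 1.641]
wrist_force: [0.8, 6.8, 2.5]
width: 0.0197
finger_force: 30.0
```

Request:
drive_tool(
  series=[
    [0,[-0.0021,0,0.0015],[0,0,0]],
    [0,[-0.0021,0,0.0015],[0,0,0]],
  ],
)

```text
time: 11.92
tool_pos: [0.6368, -0.0707, 0.1922]
ee_rot: [3.139, -0.554, 1.641]
wrist_force: [0.8, 7.4, 1.8]
width: 0.0201
finger_force: 30.0
```

Request:
drive_tool(
  series=[
    [0,[-0.0021,0,0.0015],[0,0,0]],
    [0,[-0.0021,0,0.0015],[0,0,0]],
  ],
)

```text
time: 12.18
tool_pos: [0.6368, -0.0723, 0.1893]
ee_rot: [3.14, -0.553, 1.64]
wrist_force: [0.3, 6.0, 0.9]
width: 0.0196
finger_force: 30.0
```

Request:
drive_tool(
  series=[
    [0,[-0.002,0,0.0016],[0,0,0]],
    [0,[-0.002,0,0.0016],[0,0,0]],
  ],
)

```text
time: 12.42
tool_pos: [0.6368, -0.0734, 0.1866]
ee_rot: [3.141, -0.552, 1.639]
wrist_force: [0.9, 6.6, 0.8]
width: 0.0199
finger_force: 30.0
```

Request:
drive_tool(
  series=[
    [0,[-0.002,0,0.0016],[0,0,0]],
    [0,[-0.002,0,0.0016],[0,0,0]],
  ],
)

```text
time: 12.68
tool_pos: [0.6368, -0.0746, 0.1838]
ee_rot: [3.141, -0.552, 1.639]
wrist_force: [-0.3, 5.5, 0.4]
width: 0.0198
finger_force: 30.0
```

Request:
drive_tool(
  series=[
    [0,[-0.002,0,0.0017],[0,0,0]],
    [0,[-0.002,0,0.0017],[0,0,0]],
  ],
)

```text
time: 12.92
tool_pos: [0.6368, -0.0761, 0.1807]
ee_rot: [-3.141, -0.55, 1.638]
wrist_force: [-0.0, 4.8, -1.4]
width: 0.0198
finger_force: 30.0
```

Request:
drive_tool(
  series=[
    [0,[-0.002,0,0.0017],[0,0,0]],
    [0,[-0.002,0,0.0017],[0,0,0]],
  ],
)

```text
time: 13.18
tool_pos: [0.6368, -0.0775, 0.1786]
ee_rot: [-3.142, -0.55, 1.637]
wrist_force: [0.2, 1.0, 0.2]
width: 0.0195
finger_force: 30.0
```

Request:
drive_tool(
  series=[
    [0,[-0.0019,0,0.0017],[0,0,0]],
    [0,[-0.0019,0,0.0017],[0,0,0]],
  ],
)

```text
time: 13.42
tool_pos: [0.6369, -0.0781, 0.1761]
ee_rot: [-3.142, -0.55, 1.637]
wrist_force: [-0.4, 1.3, 0.5]
width: 0.0201
finger_force: 30.0
```

Request:
drive_tool(
  series=[
    [0,[-0.001,0,0.0009],[0,0,0]],
    [0,[-0.001,0,0.0009],[0,0,0]],
  ],
)

```text
time: 13.68
tool_pos: [0.637, -0.0783, 0.1748]
ee_rot: [3.142, -0.55, 1.638]
wrist_force: [0.2, 0.9, -0.0]
width: 0.02
finger_force: 30.0
```

Request:
drive_tool(
  series=[
    [0,[0.002,0,0],[0,0,0]],
    [0,[0.004,0,0],[0,0,0]],
    [0,[0.006,0,0],[0,0,0]],
    [0,[0.008,0,0],[0,0,0]],
    [0,[0.008,0,0],[0,0,0]],
  ],
)

```text
time: 14.3
tool_pos: [0.6365, -0.0714, 0.179]
ee_rot: [-3.142, -0.55, 1.638]
wrist_force: [-0.1, 0.2, -1.6]
width: 0.0196
finger_force: 30.0
```

Run:
```python
from h import *
o=robot.get_obs();print(o['tool_pos'],o['wrist_force'],o['wrist_torque'],o['time'])
a=snap('scene','s6.png');b=snap('side','d6.png')
A=cv2.resize(a[130:240,330:430],None,fx=5,fy=5,interpolation=2)
B=cv2.resize(b[60:220,290:390],None,fx=3,fy=3,interpolation=2)
C=np.zeros((550,800,3),np.uint8);C[:,:500]=A;C[:480,500:]=B
cv2.imwrite('pics/c7.png',C[:,:,::-1])
```

```text
[ 0.636473   -0.07139111  0.1789639 ] [-0.0898037   0.15205438 -1.56570665] [-0.36915998 -0.0343784   0.01332886] 14.3
```

View pics/c7.png

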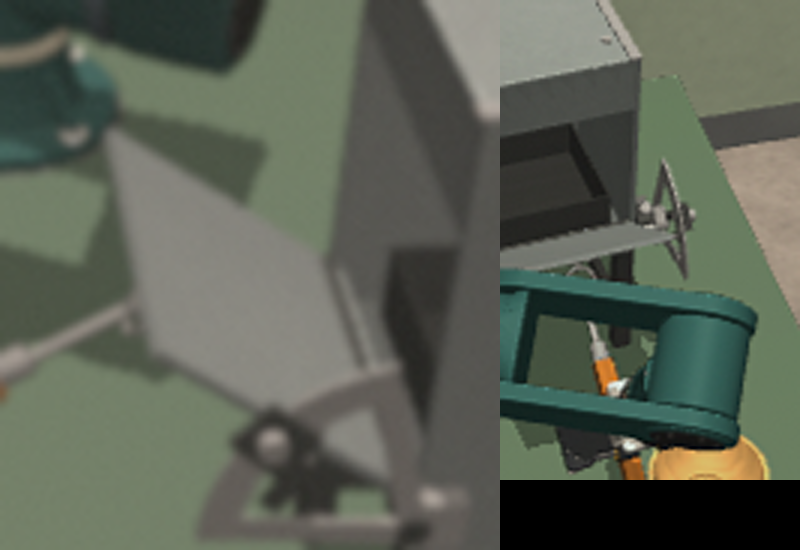

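Request:
drive_tool(
  series=[
    [0,[0,0,-0.006],[0,0,0]],
    [0,[0,0,-0.012],[0,0,0]],
    [0,[0,0,-0.018],[0,0,0]],
    [0,[0,0,-0.024],[0,0,0]],
    [0,[0,0,-0.03],[0,0,0]],
  ],
)

```text
time: 15.02
tool_pos: [0.6376, -0.0873, 0.2051]
ee_rot: [3.141, -0.55, 1.638]
wrist_force: [-0.0, -0.3, -1.4]
width: 0.0198
finger_force: 30.0
```

Request:
drive_tool(
  series=[
    [0,[0,0,-0.002],[0,0,0]],
    [0,[0,0,-0.002],[0,0,0]],
  ],
)

```text
time: 15.28
tool_pos: [0.6377, -0.0882, 0.2064]
ee_rot: [3.141, -0.55, 1.638]
wrist_force: [-0.2, -1.4, -1.2]
width: 0.0198
finger_force: 30.0
```

Request:
drive_tool(
  series=[
    [0,[-0.004,0,0],[0,0,0]],
    [0,[-0.008,0,0],[0,0,0]],
    [0,[-0.012,0,0],[0,0,0]],
    [0,[-0.016,0,0],[0,0,0]],
  ],
)

```text
time: 15.78
tool_pos: [0.6385, -0.102, 0.1976]
ee_rot: [-3.141, -0.55, 1.638]
wrist_force: [0.0, -0.2, -1.4]
width: 0.0199
finger_force: 30.0
```

Request:
drive_tool(
  series=[
    [0,[-0.006,0,0],[0,0,0]],
    [0,[-0.012,0,0],[0,0,0]],
    [0,[-0.018,0,0],[0,0,0]],
    [0,[-0.024,0,0],[0,0,0]],
  ],
)

```text
time: 16.27
tool_pos: [0.6399, -0.1225, 0.1851]
ee_rot: [3.142, -0.55, 1.638]
wrist_force: [-0.1, -0.0, -0.6]
width: 0.02
finger_force: 30.0
```

Request:
drive_tool(
  series=[
    [0,[0.0023,0,-0.0267],[0,-0.08,0]],
    [0,[0.0046,0,-0.0535],[0,-0.19,0]],
    [0,[0.007,0,-0.08],[0,-0.31,0]],
    [0,[0.0093,0,-0.107],[0,-0.43,0]],
    [0,[0.0116,0,-0.1337],[0,-0.55,0]],
  ],
)

```text
time: 16.9
tool_pos: [0.6439, -0.1824, 0.3068]
ee_rot: [3.141, 0.004, 1.638]
wrist_force: [-0.5, -0.5, -2.0]
width: 0.0197
finger_force: 30.0
```

Request:
drive_tool(
  series=[
    [0,[0,0,0],[0,0,0]],
    [0,[0,0,0],[0,0,0]],
  ],
)

```text
time: 17.15
tool_pos: [0.6436, -0.1818, 0.3039]
ee_rot: [-3.14, -0.003, 1.638]
wrist_force: [0.1, 0.0, -1.8]
width: 0.0196
finger_force: 30.0
```

Run:
```python
from h import *
np.set_printoptions(precision=4,suppress=True)
o=robot.get_obs();print(o['tool_pos'],o['ee_rot'],o['wrist_torque'],o['joint_positions'],o['time'])
p=o['tool_pos'];Rm=R.from_euler('xyz',o['ee_rot']).as_matrix();t=np.array([.398,-.213,.12])
print(Rm.T@(t-p)); 
w=snap('wrist','w7.png'); hsv=cv2.cvtColor(w,cv2.COLOR_RGB2HSV)
def edges(n):
    h=cv2.cvtColor(cv2.imread('pics/'+n),cv2.COLOR_BGR2HSV)
    for r in range(60,261,40):
        row=h[r,290:370];m=np.where((row[:,1]>120)&(row[:,0]<18))[0]+290
        print(n,r,(m.min(),m.max()) if len(m) else None)
    col=h[:260,325]; m=np.where((col[:,1]>120)&(col[:,0]<18))[0]; print('batten end row',m.min())
edges('w2.png'); edges('w3.png'); edges('w7.png')
s=snap('scene','s7.png')
```

```text
[ 0.6436 -0.1818  0.3039] [-3.1397 -0.0028  1.6378] [ 0.0152  0.0061 -0.0114] [-0.3608  0.3661  0.8926  0.0018  1.8858 -0.4272] 17.15
[-0.0152 -0.2468  0.1843]
w2.png 60 None
w2.png 100 (np.int64(304), np.int64(343))
w2.png 140 (np.int64(304), np.int64(343))
w2.png 180 (np.int64(305), np.int64(343))
w2.png 220 (np.int64(305), np.int64(342))
w2.png 260 (np.int64(306), np.int64(341))
batten end row 93
w3.png 60 None
w3.png 100 (np.int64(304), np.int64(343))
w3.png 140 (np.int64(304), np.int64(343))
w3.png 180 (np.int64(304), np.int64(343))
w3.png 220 (np.int64(305), np.int64(342))
w3.png 260 (np.int64(305), np.int64(341))
batten end row 93
w7.png 60 None
w7.png 100 (np.int64(304), np.int64(343))
w7.png 140 (np.int64(304), np.int64(343))
w7.png 180 (np.int64(304), np.int64(342))
w7.png 220 (np.int64(305), np.int64(342))
w7.png 260 (np.int64(306), np.int64(341))
batten end row 93
```

Request:
drive_tool(
  series=[
    [0,[-0.003,-0.05,0],[0,0,-0.03]],
    [0,[-0.006,-0.1,0],[0,0,-0.06]],
    [0,[-0.009,-0.15,0],[0,0,-0.1]],
    [0,[-0.012,-0.2,0],[0,0,-0.13]],
    [0,[-0.0152,-0.2468,0],[0,0,-0.155]],
  ],
)

```text
time: 17.88
tool_pos: [0.3966, -0.2138, 0.3039]
ee_rot: [-3.14, -0.003, 1.792]
wrist_force: [-1.1, -0.4, -1.0]
width: 0.0199
finger_force: 30.0
```

Request:
drive_tool(
  series=[
    [0,[0,0,0.045],[0,0,0]],
    [0,[0,0,0.09],[0,0,0]],
    [0,[0,0,0.135],[0,0,0]],
    [0,[0,0,0.18],[0,0,0]],
    [0,[0,0,0.18],[0,0,0]],
  ],
)

```text
time: 18.5
tool_pos: [0.3953, -0.2117, 0.1203]
ee_rot: [-3.134, -0.009, 1.791]
wrist_force: [0.7, 0.1, -1.4]
width: 0.0194
finger_force: 30.0
```

Request:
drive_tool(
  series=[
    [0,[0,0,0],[0,0,0]],
    [0,[0,0,0],[0,0,0]],
  ],
)

```text
time: 18.75
tool_pos: [0.4, -0.2147, 0.1279]
ee_rot: [3.138, 0.003, 1.792]
wrist_force: [0.4, -0.4, -2.6]
width: 0.0199
finger_force: 30.0
```

Run:
```python
from h import *
np.set_printoptions(precision=4,suppress=True)
o=robot.get_obs();p=o['tool_pos'];print(p,o['ee_rot'],o['wrist_force'])
Rm=R.from_euler('xyz',o['ee_rot']).as_matrix();print(Rm.T@(np.array([.3979,-.213,.0634])-p))
c=imaging.get_calibration('wrist')
w=snap('wrist','w8.png');h=cv2.cvtColor(w,cv2.COLOR_RGB2HSV)
# yellow plywood extents either side of the pole, per row, at rest upright/board
for r in range(130,231,10):
    m=np.where((h[r,230:430,0]>=18)&(h[r,230:430,0]<34)&(h[r,230:430,1]>60)&(h[r,230:430,2]>110))[0]+230
    q=np.where((h[r,290:370,1]>120)&(h[r,290:370,0]<18))[0]+290
    print(r,m.min() if len(m) else 0,m.max() if len(m) else 0,q.min() if len(q) else 0,q.max() if len(q) else 0)
```

```text
[ 0.4    -0.2147  0.1279] [3.1384 0.0032 1.7925] [ 0.4292 -0.4151 -2.5694]
[ 0.0023 -0.0019  0.0645]
130 270 373 304 343
140 266 376 304 343
150 266 376 304 343
160 266 376 304 343
170 270 372 304 343
180 271 372 304 343
190 271 372 304 342
200 272 371 305 342
210 272 371 305 342
220 273 370 305 342
230 273 370 305 342
```

Request:
drive_tool(
  series=[
    [0,[0,0,0.015],[0,0,0]],
    [0,[0,0,0.03],[0,0,0]],
    [0,[0,0,0.04],[0,0,0]],
    [0,[0,0,0.045],[0,0,0]],
    [0,[0,0,0.045],[0,0,0]],
  ],
)

```text
time: 19.42
tool_pos: [0.3985, -0.2134, 0.0798]
ee_rot: [-3.141, -0.001, 1.793]
wrist_force: [0.3, -0.2, -1.1]
width: 0.0196
finger_force: 30.0
```

Request:
drive_tool(
  series=[
    [0,[0,0,0],[0,0,0]],
    [0,[0,0,0],[0,0,0]],
  ],
)

```text
time: 19.68
tool_pos: [0.399, -0.2139, 0.081]
ee_rot: [3.141, 0.001, 1.793]
wrist_force: [0.6, 0.1, -1.4]
width: 0.0198
finger_force: 30.0
```

Request:
drive_tool(
  series=[
    [0,[0,0,0.005],[0,0,0]],
    [0,[0,0,0.01],[0,0,0]],
    [0,[0,0,0.014],[0,0,0]],
    [0,[0,0,0.015],[0,0,0]],
    [0,[0,0,0.016],[0,0,0]],
  ],
)

```text
time: 20.3
tool_pos: [0.3987, -0.2137, 0.0644]
ee_rot: [3.142, 0.0, 1.793]
wrist_force: [0.2, 0.8, -1.4]
width: 0.02
finger_force: 30.0
```

Request:
drive_tool(
  series=[
    [0,[0,0,0.0005],[0,0,0]],
    [0,[0,0,0.001],[0,0,0]],
    [0,[0,0,0.001],[0,0,0]],
  ],
)

```text
time: 20.68
tool_pos: [0.3988, -0.2137, 0.0635]
ee_rot: [3.141, 0.0, 1.793]
wrist_force: [0.6, 0.0, -0.8]
width: 0.0197
finger_force: 30.0
```

Touching about now; one more small press, then release slowly.

Request:
drive_tool(
  series=[
    [0,[0,0,0.0005],[0,0,0]],
    [0,[0,0,0.0005],[0,0,0]],
    [0,[0,0,0.0005],[0,0,0]],
  ],
)

```text
time: 21.05
tool_pos: [0.3988, -0.2137, 0.0634]
ee_rot: [3.141, 0.0, 1.793]
wrist_force: [-0.7, 2.0, 3.3]
width: 0.0199
finger_force: 30.0
```

Request:
drive_tool(
  series=[
    [0.03,[0,0,0],[0,0,0]],
    [0.05,[0,0,0],[0,0,0]],
    [0.08,[0,0,0],[0,0,0]],
    [0.08,[0,0,0],[0,0,0]],
    [0.08,[0,0,0],[0,0,0]],
  ],
)

```text
time: 21.68
tool_pos: [0.3987, -0.2137, 0.0629]
ee_rot: [3.142, 0.0, 1.793]
wrist_force: [-1.5, -0.3, -0.4]
width: 0.0665
finger_force: 0.0
```

Request:
drive_tool(
  series=[
    [0.09,[0,0,0],[0,0,0]],
    [0.09,[0,0,0],[0,0,0]],
    [0.09,[0,0,-0.02],[0,0,0]],
    [0.09,[0,0,-0.06],[0,0,0]],
    [0.09,[0,0,-0.1],[0,0,0]],
  ],
)

```text
time: 22.3
tool_pos: [0.3984, -0.2135, 0.1637]
ee_rot: [-3.141, -0.001, 1.793]
wrist_force: [-0.1, -1.0, 0.6]
width: 0.0899
finger_force: 0.0
```

Request:
drive_tool(
  series=[
    [0.09,[0,0,0],[0,0,0]],
    [0.09,[0,0,0],[0,0,0]],
    [0.09,[0,0,0],[0,0,0]],
  ],
)

```text
time: 22.68
tool_pos: [0.3978, -0.213, 0.161]
ee_rot: [-3.139, -0.003, 1.793]
wrist_force: [0.7, -0.3, 0.2]
width: 0.0898
finger_force: 0.0
```

Run:
```python
from h import *
np.set_printoptions(precision=4,suppress=True)
w=snap('wrist','w9.png');hsv=cv2.cvtColor(w,cv2.COLOR_RGB2HSV)
for r in (130,170,200,230):
    row=hsv[r,300:360]; m=np.where((row[:,1]>120)&(row[:,0]<18))[0]+300
    if len(m): print(r,m.min(),m.max(),onz('wrist',((m.min()+m.max())/2,r),.069))
col=hsv[:260,328];print('end',np.where((col[:,1]>120)&(col[:,0]<18))[0].min(), onz('wrist',(328,np.where((col[:,1]>120)&(col[:,0]<18))[0].min()),.069))
s=snap('scene','s9.png'); s6=cv2.imread('pics/s6.png')[:,:,::-1]
print('hatch diff since open', np.abs(s[140:230,355:425].astype(int)-s6[140:230,355:425]).mean(), 'vs shut', np.abs(s[140:230,355:425].astype(int)-cv2.imread('pics/s4.png')[140:230,355:425,::-1]).mean())
s0=cv2.imread('pics/scene0.png')[:,:,::-1].astype(int)
for n,a in {'pole':(180,230,195,325),'bowl':(258,312,255,345),'block':(232,278,160,200)}.items(): print(n,np.abs(s[a[0]:a[1],a[2]:a[3]]-s0[a[0]:a[1],a[2]:a[3]]).mean())
```

```text
130 313 336 [ 0.3832 -0.1495  0.069 ]
170 313 336 [ 0.3903 -0.1808  0.069 ]
200 313 336 [ 0.3958 -0.2049  0.069 ]
230 313 335 [ 0.4011 -0.2302  0.069 ]
end 109 [ 0.3822 -0.1325  0.069 ]
hatch diff since open 4.551375661375661 vs shut 22.025079365079364
pole 9.390153846153845
bowl 3.038065843621399
block 1.0648550724637682
```

```bash
python3 -c "
from bench import robot
print(robot.close_job())"
```

```text
the job is handed in; nothing more can be done
None
```

The job is handed in at about 23 s of the 72 s allowed; no verdict came back. The hatch clicked onto its catch at about 0.96 rad and stayed open when I unhooked, and the pole is back in its rest within about 2 mm of where it lay, hook end the same way.

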